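# Put the reel cap away in the touch-latched tackle drawer

### The job

Put the black reel cap away in the grey tackle cabinet: push in the front of its touch-latched drawer so that the drawer springs out, lay the cap flat in the drawer rather than letting it fall in from high above, then push the drawer home again so that it latches and stays shut. Leave the two green lures and the pliers where they lie, and do not knock the fishing rod that rests above the front of the cabinet.

Things in the scene. Friction and masses are not known exactly. Their poses are not given: they have to be found in the camera images.
- cabinet_front (a point): Fixed grey steel tackle cabinet on the shelf, 240 deep (x), 300 wide (y), 200 mm high. This point: middle of the foot of its carcass face, on the shelf; x points into the cabinet, away from the robot. Above: one drawer; below: a shut door, not used, with a brass knob 28 mm proud of that face at y -100, 76 mm up. Stainless rod rests on its ends (y +-160 mm) reach 309 mm up.
- drawer (a joint): Drawer travel, m. 0 = shut, latched. Push-push latch: push in beyond 0 by 7 mm or more, best to the firm stop at -0.008, and let go. A shut drawer then springs out to 0.095 within 1.5 s if nothing is in its way (back off 115 mm); an open one, pushed so far in, comes back to 0 and stays. Pushed less, it may stay as it was, or spring out again. Takes 4 to 8 N. No handle, nothing to pull.
- drawer_face (a point): Centre of the outer face of the drawer front, 158 mm above the shelf; moves with the drawer; axes as the cabinet's (x in, against the way it comes out). Upright plain grey steel panel, 272 wide (y), 56 high, 12 mm thick. When latched this face stands 23 mm before the carcass face, an 11 mm gap behind the panel.
- drawer_in (a point): Centre of the drawer's inner floor, 142 mm above the shelf, 84 mm behind the inside of the front panel; moves with the drawer; axes as the cabinet's. Inside 168 (x) by 228 mm (y); front panel rises 44 mm above this floor, other walls 34. Drawer fully out: open to above from x -84 to +20 mm of this point; beyond is under the cabinet top, free height 48 mm.
- cap_center (a point): Centre (half-way up) of the black nylon reel cap, a ribbed disc 50 mm in diameter, 20 mm high, 28 to 56 g, lying flat on the shelf, closed face up; z is its axis; the upper 5 mm of the edge is chamfered.
- rod: Telescoped fishing rod, fixed, level in the two rests across the cabinet's front. Origin on its axis, 300 mm above the shelf, midway between the rests, 7 mm before the latched drawer's face; along the cabinet's y from -252 to +240 mm, 22 mm thick. It blocks a gripper pointing straight down at the drawer; tilted 30 to 50 degrees, fingers reaching ahead, body leaning back to the robot, it passes under.
- cap: The reel cap itself; its origin is the centre of its underside, 10 mm below point cap_center.
- lure_a_center (a point): Centre of a fluorescent green shad lure lying on the shelf, 107 mm long (x), 22 mm wide, 26 mm high, this point 10 mm above the shelf. Leave it alone.
- lure_b_center (a point): The other shad lure, alike. Leave it alone.
- pliers_center (a point): Pivot of the titanium long-nose pliers lying on the shelf, 163 mm long (x, nose to +x), 48 mm wide over the handles, 12 mm thick; this point 6 mm above the shelf. Leave them alone.

How it is judged:
On the way, in this order (a step that is already met when the one before it is completed fails the run):
1. the latch is released and the drawer has sprung fully out (value of joint drawer above 0.088 m), for 0.2 s.
2. the reel cap lies flat on the floor of the open drawer, let go (x of cap_center in the frame of drawer_in between -0.075 and 0.075 m and y of cap_center in the frame of drawer_in between -0.105 and 0.105 m and z of cap_center in the frame of drawer_in between 0 and 0.02 m and angle between the z axis of cap_center and the z axis of drawer_in, either way round below 0.2 rad and value of joint drawer above 0.07 m and contact force between the fingers and cap below 0.05 N), for 0.2 s.
At the end, for the whole second after the job is handed in: The drawer is latched shut by itself (joint within 3 mm of 0, at rest) and the reel cap lies still in it, flat to within 0.2 rad, its centre within 75 mm lengthwise and 105 mm crosswise of the centre of the drawer floor and less than 20 mm above it (x of cap_center in the frame of drawer_in between -0.075 and 0.075 m and y of cap_center in the frame of drawer_in between -0.105 and 0.105 m and z of cap_center in the frame of drawer_in between 0 and 0.02 m and angle between the z axis of cap_center and the z axis of drawer_in, either way round below 0.2 rad and value of joint drawer between -0.003 and 0.003 m and velocity of joint drawer between -0.01 and 0.01 m/s and linear speed of cap below 0.02 m/s); the robot touches nothing.
It fails at once if the first lure is moved by more than 30 mm from where it lay (distance of lure_a_center from where it was at the start of the episode above 0.03 m).
It fails at once if the second lure is moved by more than 30 mm from where it lay (distance of lure_b_center from where it was at the start of the episode above 0.03 m).
It fails at once if the pair of pliers is moved by more than 30 mm from where it lay (distance of pliers_center from where it was at the start of the episode above 0.03 m).
It fails at once if the fishing rod is knocked (more than 5 N) (contact force between rod and anything else above 5 N).
It fails at once if the reel cap is dropped: it falls freely faster than 1.1 m/s (from more than about 60 mm) (linear speed of cap above 1.1 m/s and contact force between the fingers and cap below 0.05 N).
It also fails if it takes over 66 s, if anything falls off the work surface, if the arm or the gripper's body presses on something with over 40 N, if the wrist force passes 120 N, or if a joint passes its speed limit or range.

### The arm

A 6-joint arm with a two-finger parallel gripper is mounted at the origin on the work surface. World frame = base frame: x ahead of the robot, y to its left, z up, the work surface at z = 0. Lengths are in m, angles in rad, forces in N, time in s.
With the tool pointing down it reaches from about 0.275 to 0.975 m from the base axis. Payload 8.4 kg.
Tool frame: the origin (TCP) lies between the finger pads; the fingertips stand 25 mm ahead of it and the grasp point (between the pads) lies 6 mm ahead of it; y points along the fingers, x is the direction in which the jaws open and shut, and the axes are right-handed (so a half turn about y gives the same grasp; the last joint's range is limited). The gripper opens to 92 mm and grips with 3 to 60 N. Pads are 20 mm wide; open, the fingers measure 128 mm over their backs; the gripper's body (75 mm by 189 mm) begins 69 mm behind the grasp point.
Start: joints at [-1.183, 0.353, 1.633, -0, 1.155, -0.002], TCP at [0.238, -0.578, 0.24] pointing down, gripper open.
Joint ranges: [-2.63, 2.63], [-0.92, 2.1], [0.06, 2.66], [-1.3, 4.44], [0, 2.69], [-3.02, 3.02]. Speed limits (rad/s): [2.22, 2.22, 2.79, 3.14, 3.14, 3.14].

### API

Orientations are given as a 3x3 rotation matrix whose columns are the frame's x, y, z axes.
In Python, from plant import arm gives the robot as it stands.
- The arm moves only by the tool step_arm, never from a script. Its argument "commands" is a list of rows, each a list of 4 numbers: the shift along the tool's x, y, z in units of 40 mm (1.0 is 40 mm), then the turn about the tool's y in units of 6 degrees (1.0 is 6 degrees). In form: [[x, y, z, roll], ...]. A call has exactly 8 rows; each row is the pose to reach, as a shift and turn from the pose commanded when the call began, along the tool's axes at that moment; what a row does not reach only later rows make up. A row lasts 1/10 s, in which the tool goes at most 50 mm and 8.59 degrees, less where a joint would pass 70% of its speed; a pose out of reach is approached as far as the arm can. A call with a gripper value outside its range is refused whole. "claw" is the opening, from 0 (shut) to 1 (fully open), set as the call begins (left out, the last holds). The fingers move at their own pace and stop on an object; "squeeze" is the grip in N (left out, the last holds). Time passes only in rows, so rows that repeat a pose let the fingers close, or fill a call up. It gives the time, the measured TCP pose, the force and the opening at its end, in the units of the state.
- arm.sense(): the state, without advancing time (a new reading comes with each control period).
- arm.get_image(name): name is "side" or "top" or "wrist"; returns the picture (480x640x3 uint8, red, green, blue); there is no depth.
- arm.camera_info(name): a dict with "mtx" (3x3 intrinsics, pixels), "dist" ([k1, k2, p1, p2, k3] as OpenCV has them; the pictures are not rectified), "cam_to_world" (4x4, takes a point from camera to world coordinates); the wrist camera has in their place "mount" (4x4, takes a point from camera to tool coordinates, whose origin is the TCP and whose axes are the tool frame's). Camera axes: x right, y up, looking along -z (the intrinsics and any distortion apply to the point x, -y, -z); pixel columns grow to the right and rows downward; lengths in m; the calibration is good to about 2 mm. A picture is of the moment at which its call begins: read the wrist's pose just before it. camera_info takes no time and is no camera call.
- arm.close_job(): hands the job in, once; it reports no verdict.
Trained networks look in the newest picture that a camera, given by its name, has taken for a name from the list of things; names that differ only in an ending like _2 or _b are one class to them, and where a whole thing is asked for, a point or a joint stands for the part that bears it (a point fixed in the world has none). Each returns a list of dicts, best first, with "score" (0 to 1); they miss things now and then, are a little off and sometimes report something else, mostly with a low value. They report only what shows in the picture. A call takes as long as a camera call.
- arm.outline_of(thing, camera): "region" (480x640 bool, what is visible of it) and "at" ([row, column] in pixels, amid what is visible of it).
The state is a dict: "time_s": time; "joint_pos": joint angles; "qvel": joint speeds; "effort": joint torques, N m; "ee_pos": TCP position; "orientation": TCP orientation; "wrist_force": force on the tool from outside, world axes, zero at the start; "ft_torque": the same for the moment, N m; "width": opening from 0.0 (shut) to 1.0 (fully open).
Only numpy, scipy, OpenCV 4.12 (cv2) and the standard library are available. Lean on these libraries where they do the work, as an engineer would, in place of code of your own. Each camera call takes 0.05 s, during which the arm holds its last target. There are 200 camera calls.

## Working session

There is one attempt and no reset: what is moved stays moved. The work goes in short steps, Python scripts to look and compute and a tool call to move; the robot and the scene stay as the last step left them, time stands still between calls to the robot, and variables do not carry over. Pictures are saved under pics/ and viewed, about 8 in all and at most 12, crops included, and the job is handed in when it is done.

Besides the shell and the picture viewer there is one more tool, called after "Call:" by a JSON object that holds its "api" and its "payload". step_arm: Moves the arm, as the interface text tells. Its arguments: {"type":"object","properties":{"commands":{"type":"array"},"claw":{"type":"number"},"squeeze":{"type":"number"}},"required":["commands"]}

```bash
ls; mkdir -p pics; cat > h.py <<'E'
import numpy as np, cv2
from plant import arm
def ray(cam,px):
    c=arm.camera_info(cam)
    u=cv2.undistortPoints(np.array([[px]],float),np.array(c["mtx"]),np.array(c["dist"]))[0,0]
    d=np.array([u[0],-u[1],-1.])
    if cam=="wrist":
        s=arm.sense();T=np.eye(4);T[:3,:3]=s["orientation"];T[:3,3]=s["ee_pos"];M=T@np.array(c["mount"])
    else: M=np.array(c["cam_to_world"])
    return M[:3,3],M[:3,:3]@d
def onz(cam,px,z):
    o,d=ray(cam,px);return o+d*(z-o[2])/d[2]
def proj(cam,P):
    c=arm.camera_info(cam)
    if cam=="wrist":
        s=arm.sense();T=np.eye(4);T[:3,:3]=s["orientation"];T[:3,3]=s["ee_pos"];M=T@np.array(c["mount"])
    else: M=np.array(c["cam_to_world"])
    p=(np.linalg.inv(M)@np.c_[np.atleast_2d(P),np.ones(len(np.atleast_2d(P)))].T)[:3].T*[1,-1,-1]
    return cv2.projectPoints(p,np.zeros(3),np.zeros(3),np.array(c["mtx"]),np.array(c["dist"]))[0][:,0]
def snap(cam,name):
    im=arm.get_image(cam);cv2.imwrite(f"pics/{name}.png",im[:,:,::-1]);return im
E
python3 - <<'E'
from h import *
np.set_printoptions(precision=3,suppress=True)
a=snap("top","top0");b=snap("side","side0")
for cam in("top","side"):
    M=np.array(arm.camera_info(cam)["cam_to_world"]);print(cam,M)
    for t in ["cap","lure_a_center","pliers_center","rod","drawer","cabinet_front"]:
        try:
            for r in arm.outline_of(t,cam)[:3]:
                at=r["at"];print(t,round(r["score"],2),at,r["region"].sum(),onz(cam,(at[1],at[0]),.02 if t=="cap" else .015))
        except Exception as e: print(t,e)
print(arm.sense())
E
```

```text
pics
top [[ 0.001  0.978 -0.208  0.403]
 [-1.     0.001 -0.001  0.019]
 [-0.001  0.208  0.978  1.248]
 [ 0.     0.     0.     1.   ]]
cap 0.9 [338.9, 325.7] 379 [0.458 0.008 0.02 ]
lure_a_center 0.74 [340.0, 453.7] 306 [ 0.456 -0.28   0.015]
lure_a_center 0.73 [241.0, 343.5] 1221 [ 0.685 -0.034  0.015]
pliers_center 0.85 [253.5, 185.1] 654 [0.654 0.336 0.015]
rod 0.56 [228.8, 351.3] 3247 [ 0.714 -0.053  0.015]
drawer 0.94 [240.4, 349.3] 1342 [ 0.686 -0.048  0.015]
cabinet_front 0.88 [190.6, 333.8] 21927 [ 0.809 -0.012  0.015]
cabinet_front 0.65 [335.2, 324.6] 353 [0.466 0.01  0.015]
side [[-0.722  0.418 -0.551  0.055]
 [-0.691 -0.456  0.561  0.596]
 [-0.017  0.786  0.618  0.804]
 [ 0.     0.     0.     1.   ]]
cap 0.83 [309.5, 370.8] 369 [0.458 0.017 0.02 ]
lure_a_center 0.55 [248.1, 443.6] 131 [ 0.452 -0.284  0.015]
pliers_center 0.77 [343.8, 204.5] 671 [0.658 0.331 0.015]
rod 0.96 [172.5, 314.7] 1779 [ 0.967 -0.329  0.015]
drawer 0.67 [220.6, 309.2] 2058 [ 0.797 -0.13   0.015]
drawer 0.44 [372.7, 296.9] 349 [0.463 0.246 0.015]
cabinet_front 0.68 [210.4, 279.2] 16796 [ 0.897 -0.106  0.015]
{'time_s': 0.7, 'joint_pos': array([-1.183,  0.353,  1.633,  0.   ,  1.155, -0.002]), 'qvel': array([-0.001, -0.   , -0.   , -0.   ,  0.001,  0.001]), 'effort': array([  0.   , -59.361, -33.452,   0.07 ,   0.016,  -0.   ]), 'ee_pos': array([ 0.237, -0.578,  0.24 ]), 'orientation': array([[ 0.38 ,  0.   ,  0.925],
       [-0.925,  0.   ,  0.38 ],
       [-0.   , -1.   ,  0.   ]]), 'wrist_force': array([ 0.69 ,  0.181, -0.09 ]), 'ft_torque': array([ 0.039, -0.006, -0.022]), 'width': 0.9933539816342544}
```

View pics/top0.png

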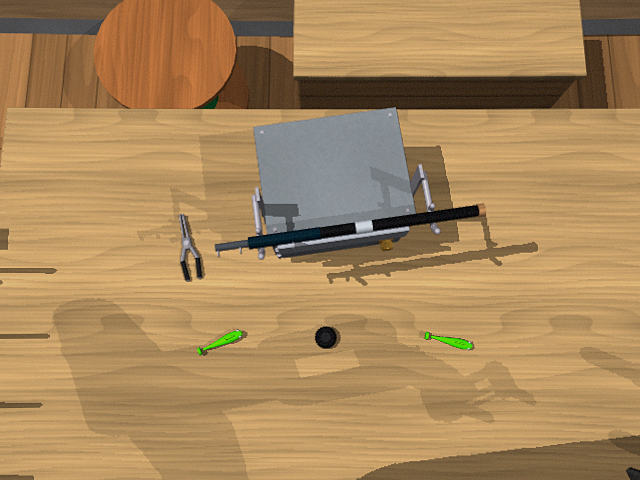

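View pics/side0.png

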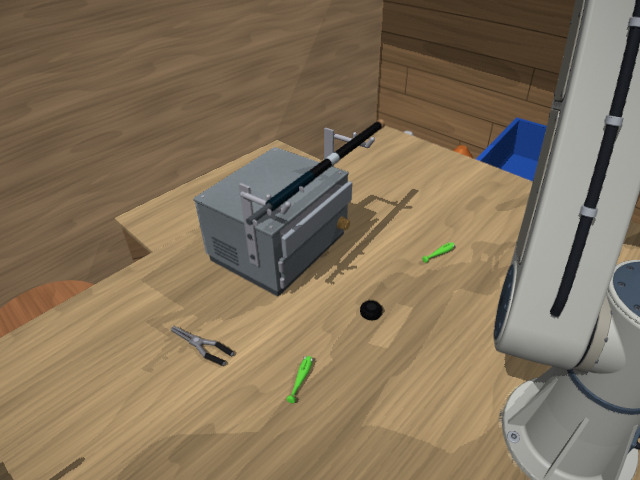

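Call:
{"api": "step_arm", "payload": {"commands": [[0,-0.5,0,1],[0,-1,0,2],[0,-1,0,3],[0,-1,0,4],[0,-1,0,5],[0,-1,0,5],[0,-1,0,5],[0,-1,0,5]]}}

```text
time_s: 1.5
ee_pos: [0.2375, -0.5781, 0.2795]
orientation: [[-0.131, -0.0, 0.991], [-0.991, 0.0, -0.131], [-0.0, -1.0, -0.0]]
wrist_force: [-0.3, -0.1, 1.4]
width: 0.997
```

Call:
{"api": "step_arm", "payload": {"commands": [[1,0,0.57,0],[2,0,1.15,0],[3,0,1.72,0],[4,0,2.3,0],[5,0,2.87,0],[6,0,3.45,0],[7,0,4,0],[8,0,4.6,0]]}}

```text
time_s: 2.3
ee_pos: [0.3713, -0.9067, 0.2796]
orientation: [[-0.132, -0.0, 0.991], [-0.991, 0.0, -0.132], [-0.0, -1.0, -0.0]]
wrist_force: [0.5, -2.2, 0.5]
width: 0.998
```

Call:
{"api": "step_arm", "payload": {"commands": [[1,0,0.57,0],[2,0,1.15,0],[3,0,1.72,0],[3,0,1.72,0],[3,0,1.72,0],[3,0,1.72,0],[3,0,1.72,0],[3,0,1.72,0]]}}

```text
time_s: 3.1
ee_pos: [0.3921, -0.9578, 0.2597]
orientation: [[-0.134, 0.019, 0.991], [-0.99, -0.045, -0.133], [0.042, -0.999, 0.024]]
wrist_force: [-0.6, 0.3, -0.4]
width: 1.004
```

```bash
python3 -c "
from h import *
s=arm.sense();print(s['joint_pos'],s['ee_pos'],s['orientation'])"
```

```text
[-1.18367731e+00  1.20244477e+00  5.81991969e-02  8.30446390e-05
  1.83202888e+00  5.20792875e-01] [ 0.39211729 -0.9577556   0.25971581] [[-0.1336459   0.01853524  0.9908558 ]
 [-0.99012266 -0.04525142 -0.13270052]
 [ 0.04237799 -0.99880366  0.02439983]]
```

Call:
{"api": "step_arm", "payload": {"commands": [[-1,0,-0.57,0],[-2,0,-1.15,0],[-3,0,-1.72,0],[-4,0,-2.3,0],[-5,0,-2.87,0],[-5,0,-2.87,0],[-5,0,-2.87,0],[-5,0,-2.87,0]]}}

```text
time_s: 3.9
ee_pos: [0.3047, -0.7436, 0.2493]
orientation: [[-0.134, 0.018, 0.991], [-0.99, -0.045, -0.133], [0.042, -0.999, 0.024]]
wrist_force: [0.3, -0.7, 0.3]
width: 0.998
```

```bash
python3 -c "
from h import *
s=arm.sense();print(s['joint_pos'],s['ee_pos'],s['orientation'])"
```

```text
[-1.18373067e+00  6.03828278e-01  1.21554774e+00  7.49426254e-05
  1.27344778e+00  5.20746716e-01] [ 0.30474146 -0.74355808  0.24932801] [[-0.13369367  0.01846797  0.99085061]
 [-0.99012161 -0.04511602 -0.13275441]
 [ 0.04225153 -0.99881103  0.02431726]]
```

Call:
{"api": "step_arm", "payload": {"commands": [[1.05,0,0.6,0],[2.1,0,1.2,0],[3.15,0,1.8,0],[4.2,0,2.4,0],[5.3,0,3,0],[6.4,0,3.6,0],[7.5,0,4.3,0],[30,0,17,0]]}}

```text
time_s: 4.7
ee_pos: [0.3983, -0.9761, 0.2303]
orientation: [[-0.134, 0.031, 0.99], [-0.988, -0.076, -0.132], [0.071, -0.997, 0.041]]
wrist_force: [0.3, -0.4, -1.0]
width: 1.001
```

Call:
{"api": "step_arm", "payload": {"commands": [[8.7,0,5,0],[8.7,0,5,0],[8.7,0,5,0],[8.7,0,5,0],[8.7,0,5,0],[8.7,0,5,0],[8.7,0,5,0],[8.7,0,5,0]]}}

```text
time_s: 5.5
ee_pos: [0.4079, -0.9996, 0.2037]
orientation: [[-0.136, 0.052, 0.989], [-0.984, -0.126, -0.129], [0.118, -0.991, 0.068]]
wrist_force: [-0.5, -0.3, 0.5]
width: 1.001
```

```bash
python3 -c "
from h import *
s=arm.sense();print(s['joint_pos'],s['ee_pos'],s['orientation'])"
```

```text
[-1.18482935e+00  1.25968873e+00  5.81909873e-02  2.35871522e-04
  1.68700840e+00  5.19833606e-01] [ 0.4078881  -0.9995969   0.20367392] [[-0.13648233  0.05152003  0.98930191]
 [-0.98357001 -0.12616554 -0.12912122]
 [ 0.11816348 -0.99067045  0.06789292]]
```

Call:
{"api": "step_arm", "payload": {"commands": [[17,-3,10,0],[17,-3,10,0],[17,-3,10,0],[17,-3,10,0],[17,-3,10,0],[17,-3,10,0],[17,-3,10,0],[17,-3,10,0]]}}

```text
time_s: 6.3
ee_pos: [0.4148, -1.009, 0.2224]
orientation: [[-0.139, 0.069, 0.988], [-0.978, -0.169, -0.126], [0.158, -0.983, 0.091]]
wrist_force: [0.3, -0.0, -0.5]
width: 0.997
```

Call:
{"api": "step_arm", "payload": {"commands": [[17,-9,10,0],[17,-9,10,0],[17,-9,10,0],[17,-9,10,0],[17,-9,10,0],[17,-9,10,0],[17,-9,10,0],[17,-9,10,0]]}}

```text
time_s: 7.1
ee_pos: [0.4112, -0.9948, 0.3228]
orientation: [[-0.142, 0.086, 0.986], [-0.97, -0.209, -0.121], [0.196, -0.974, 0.113]]
wrist_force: [0.4, -0.2, 0.1]
width: 0.997
```

```bash
python3 -c "
from h import *
s=arm.sense();print(s['joint_pos'],s['ee_pos'],s['orientation'])"
```

```text
[-1.18015288e+00  1.14760580e+00  5.92978835e-02 -3.55242541e-04
  1.70629218e+00  5.24436040e-01] [ 0.41117279 -0.99482913  0.32284795] [[-0.14201601  0.08589008  0.986131  ]
 [-0.97023462 -0.20949301 -0.12148028]
 [ 0.1961536  -0.97403058  0.11308489]]
```

```bash
python3 - <<'E'
from h import *
from scipy.optimize import least_squares
D=[([.353,1.633,1.155],[.2375,-.578,.24]),([1.20244,.0582,1.83203],[.39212,-.95776,.25972]),([.60383,1.21555,1.27345],[.30474,-.74356,.24933]),([1.25969,.05819,1.68701],[.40789,-.9996,.20367]),([1.1476,.0593,1.70629],[.41117,-.99483,.32285])]
def fk(p,j):
    a,h,l1,l2,lt=p;A=np.cumsum(j)
    return np.array([a+l1*np.sin(A[0])+l2*np.sin(A[1])+lt*np.sin(A[2]),h+l1*np.cos(A[0])+l2*np.cos(A[1])+lt*np.cos(A[2])])
f=lambda p:np.concatenate([fk(p,j)-[np.hypot(t[0],t[1]),t[2]] for j,t in D])
r=least_squares(f,[.0,.35,.4,.4,.25]);print(r.x,r.fun)
np.set_printoptions(precision=4,suppress=True)
# rod & cabinet geometry
for px in [(215,248),(485,210),(363,227)]: print('rod',onz("top",px,.30))
for px in [(254,126),(395,108),(414,212)]: print('cabtop',onz("top",px,.20))
E
```

```text
[-0.08640253  0.24744088  0.62644792  0.53858781  0.37901903] [-0.00167178 -0.00101063 -0.00547307 -0.00089068  0.00621704  0.0027041
  0.00346064 -0.00517887 -0.00253283  0.00437608]
rod [0.6064 0.2096 0.3   ]
rod [ 0.6778 -0.2798  0.3   ]
rod [ 0.6457 -0.0573  0.3   ]
cabtop [0.8884 0.1589 0.2   ]
cabtop [ 0.9291 -0.1363  0.2   ]
cabtop [ 0.7026 -0.1687  0.2   ]
```

Call:
{"api": "step_arm", "payload": {"commands": [[-1.08,-0.44,0.16,0],[-2.16,-0.88,0.32,0],[-3.24,-1.32,0.48,0],[-4.32,-1.76,0.64,0],[-5.4,-2.2,0.8,0],[-6.5,-2.64,0.96,0],[-7.6,-3.1,1.12,0],[-8.65,-3.5,1.28,0]]}}

```text
time_s: 7.9
ee_pos: [0.4951, -0.649, 0.3943]
orientation: [[-0.142, 0.086, 0.986], [-0.97, -0.21, -0.121], [0.196, -0.974, 0.113]]
wrist_force: [0.6, -0.9, 0.9]
width: 1.001
```

Call:
{"api": "step_arm", "payload": {"commands": [[-1.08,-0.44,0.16,0],[-2.16,-0.88,0.32,0],[-3.24,-1.32,0.48,0],[-4.32,-1.76,0.64,0],[-5.4,-2.2,0.8,0],[-6.5,-2.64,0.96,0],[-7.6,-3.1,1.12,0],[-8.65,-3.5,1.28,0]]}}

```text
time_s: 8.7
ee_pos: [0.5826, -0.2904, 0.4687]
orientation: [[-0.142, 0.087, 0.986], [-0.97, -0.21, -0.121], [0.196, -0.974, 0.114]]
wrist_force: [1.5, -0.6, -1.1]
width: 1.002
```

Call:
{"api": "step_arm", "payload": {"commands": [[-1.08,-0.44,0.16,0],[-2.16,-0.88,0.32,0],[-3.24,-1.32,0.48,0],[-4.32,-1.76,0.64,0],[-5.4,-2.2,0.8,0],[-6.5,-2.64,0.96,0],[-7.6,-3.1,1.12,0],[-8.65,-3.5,1.28,0]]}}

```text
time_s: 9.5
ee_pos: [0.6702, 0.0685, 0.5429]
orientation: [[-0.142, 0.087, 0.986], [-0.97, -0.209, -0.121], [0.196, -0.974, 0.114]]
wrist_force: [0.4, -0.9, 0.7]
width: 1.001
```

Call:
{"api": "step_arm", "payload": {"commands": [[-1.08,-0.44,0.16,0],[-2.16,-0.88,0.32,0],[-3.24,-1.32,0.48,0],[-4.32,-1.76,0.64,0],[-5.4,-2.2,0.8,0],[-6.5,-2.64,0.96,0],[-7.6,-3.1,1.12,0],[-8.65,-3.5,1.28,0]]}}

```text
time_s: 10.3
ee_pos: [0.7422, 0.4025, 0.602]
orientation: [[-0.142, 0.097, 0.985], [-0.971, -0.206, -0.12], [0.191, -0.974, 0.124]]
wrist_force: [45.4, 14.0, 16.9]
width: 0.997
```

```bash
python3 -c "
from h import *
s=arm.sense();print(s['joint_pos'],s['ee_pos'],s['orientation'])"
```

```text
[ 0.58450557  0.84948828  0.05753623 -0.29312284  2.24673333  2.10591271] [0.74220901 0.40248262 0.60200151] [[-0.14242714  0.09713626  0.98502744]
 [-0.97115045 -0.20601353 -0.12010508]
 [ 0.19126242 -0.97371606  0.12367584]]
```

Call:
{"api": "step_arm", "payload": {"commands": [[-6.4,0,7.6,0],[-6.4,0,7.6,0],[-6.4,0,7.6,0],[-6.4,0,7.6,0],[-6.4,0,7.6,0],[-6.4,0,7.6,0],[-6.4,0,7.6,0],[-6.4,0,7.6,0]]}}

```text
time_s: 11.1
ee_pos: [0.8215, 0.4488, 0.4823]
orientation: [[-0.139, 0.136, 0.981], [-0.976, -0.186, -0.113], [0.167, -0.973, 0.159]]
wrist_force: [-0.5, 0.2, 0.1]
width: 1.004
```

Call:
{"api": "step_arm", "payload": {"commands": [[-6.4,0,7.6,0],[-6.4,0,7.6,0],[-6.4,0,7.6,0],[-6.4,0,7.6,0],[-6.4,0,7.6,0],[-6.4,0,7.6,0],[-6.4,0,7.6,0],[-6.4,0,7.6,0]]}}

```text
time_s: 11.9
ee_pos: [0.8734, 0.4807, 0.3884]
orientation: [[-0.135, 0.174, 0.975], [-0.981, -0.165, -0.106], [0.143, -0.971, 0.193]]
wrist_force: [0.3, -0.4, -0.3]
width: 0.997
```

```bash
python3 -c "
from h import *
s=arm.sense();print(s['joint_pos'],s['ee_pos'],s['orientation'])"
```

```text
[ 0.58001386  1.08255021  0.05900125 -0.25242581  1.93232266  2.17556825] [0.87344918 0.4806747  0.38839147] [[-0.13478311  0.17430732  0.97542323]
 [-0.98056801 -0.16508055 -0.10599426]
 [ 0.14254783 -0.97075505  0.19317025]]
```

Call:
{"api": "step_arm", "payload": {"commands": [[-12,0,15.5,0],[-12,0,15.5,0],[-12,0,15.5,0],[-12,0,15.5,0],[-12,0,15.5,0],[-12,0,15.5,0],[-12,0,15.5,0],[-12,0,15.5,0]]}}

```text
time_s: 12.7
ee_pos: [0.918, 0.4974, 0.3072]
orientation: [[-0.13, 0.213, 0.968], [-0.985, -0.143, -0.1], [0.117, -0.966, 0.229]]
wrist_force: [0.2, 0.1, -0.3]
width: 0.999
```

Call:
{"api": "step_arm", "payload": {"commands": [[-12,0,15.5,0],[-12,0,15.5,0],[-12,0,15.5,0],[-12,0,15.5,0],[-12,0,15.5,0],[-12,0,15.5,0],[-12,0,15.5,0],[-12,0,15.5,0]]}}

```text
time_s: 13.5
ee_pos: [0.947, 0.5104, 0.2566]
orientation: [[-0.123, 0.253, 0.96], [-0.988, -0.119, -0.095], [0.09, -0.96, 0.265]]
wrist_force: [0.1, 0.4, 0.2]
width: 0.997
```

```bash
python3 -c "
from h import *
s=arm.sense();print(s['joint_pos'],s['ee_pos'],s['orientation'])"
```

```text
[ 0.56653146  1.21769689  0.05917489 -0.24102451  1.7063921   2.1972211 ] [0.94704682 0.51044962 0.25661741] [[-0.12310206  0.25296921  0.95961058]
 [-0.98826283 -0.11938817 -0.09530497]
 [ 0.09045692 -0.96007971  0.264697  ]]
```

Call:
{"api": "step_arm", "payload": {"commands": [[-12,-2,16,0],[-12,-2,16,0],[-12,-2,16,0],[-12,-2,16,0],[-12,-2,16,0],[-12,-2,16,0],[-12,-2,16,0],[-12,-2,16,0]]}}

```text
time_s: 14.3
ee_pos: [0.9597, 0.5206, 0.2568]
orientation: [[-0.116, 0.292, 0.949], [-0.991, -0.095, -0.091], [0.064, -0.952, 0.301]]
wrist_force: [-1.0, 0.8, -0.0]
width: 0.999
```

Call:
{"api": "step_arm", "payload": {"commands": [[-12,-2,16,0],[-12,-2,16,0],[-12,-2,16,0],[-12,-2,16,0],[-12,-2,16,0],[-12,-2,16,0],[-12,-2,16,0],[-12,-2,16,0]]}}

```text
time_s: 15.1
ee_pos: [0.9681, 0.5311, 0.2695]
orientation: [[-0.107, 0.331, 0.938], [-0.994, -0.071, -0.088], [0.037, -0.941, 0.337]]
wrist_force: [0.0, 0.1, 0.6]
width: 0.999
```

Call:
{"api": "step_arm", "payload": {"commands": [[-12,-2,16,0],[-12,-2,16,0],[-12,-2,16,0],[-12,-2,16,0],[-12,-2,16,0],[-12,-2,16,0],[-12,-2,16,0],[-12,-2,16,0]]}}

```text
time_s: 15.9
ee_pos: [0.9729, 0.5416, 0.2921]
orientation: [[-0.097, 0.369, 0.924], [-0.995, -0.046, -0.086], [0.011, -0.928, 0.372]]
wrist_force: [-0.3, -0.4, -0.6]
width: 1.001
```

```bash
python3 -c "
from h import *
s=arm.sense();print(s['joint_pos'],s['ee_pos'],s['orientation'])"
```

```text
[ 0.57899259  1.19334455  0.0592115  -0.24316001  1.59190944  2.20305149] [0.97291313 0.54164453 0.29207273] [[-0.09696392  0.3690695   0.92432987]
 [-0.99522591 -0.04631868 -0.08590677]
 [ 0.01110817 -0.92824689  0.37179876]]
```

Call:
{"api": "step_arm", "payload": {"commands": [[-12,-1.5,16,0],[-12,-1.5,16,0],[-12,-1.5,16,0],[-12,-1.5,16,0],[-12,-1.5,16,0],[-12,-1.5,16,0],[-12,-1.5,16,0],[-12,-1.5,16,0]]}}

```text
time_s: 16.7
ee_pos: [0.9771, 0.5517, 0.3156]
orientation: [[-0.086, 0.406, 0.91], [-0.996, -0.022, -0.085], [-0.015, -0.914, 0.406]]
wrist_force: [-0.6, 0.3, 0.4]
width: 1.0
```

Call:
{"api": "step_arm", "payload": {"commands": [[-12,-1.5,16,0],[-12,-1.5,16,0],[-12,-1.5,16,0],[-12,-1.5,16,0],[-12,-1.5,16,0],[-12,-1.5,16,0],[-12,-1.5,16,0],[-12,-1.5,16,0]]}}

```text
time_s: 17.5
ee_pos: [0.9779, 0.5615, 0.3466]
orientation: [[-0.074, 0.442, 0.894], [-0.996, 0.003, -0.084], [-0.04, -0.897, 0.441]]
wrist_force: [0.5, -0.4, 0.7]
width: 0.998
```

Call:
{"api": "step_arm", "payload": {"commands": [[-12,-1.5,16,0],[-12,-1.5,16,0],[-12,-1.5,16,0],[-12,-1.5,16,0],[-12,-1.5,16,0],[-12,-1.5,16,0],[-12,-1.5,16,0],[-12,-1.5,16,0]]}}

```text
time_s: 18.3
ee_pos: [0.9756, 0.5709, 0.3827]
orientation: [[-0.061, 0.477, 0.877], [-0.996, 0.028, -0.085], [-0.065, -0.878, 0.474]]
wrist_force: [0.2, 0.4, -0.6]
width: 1.002
```

```bash
cat >> h.py <<'E'
def go(target,tcp=None):
    s=arm.sense();d=np.array(s["orientation"]).T@(np.array(target)-(s["ee_pos"] if tcp is None else np.array(tcp)))/.04
    return d.round(2),np.linalg.norm(d)*.04/.05
E
python3 -c "
from h import *
s=arm.sense();print(s['joint_pos'],s['ee_pos'],s['orientation'])"
```

```text
[ 0.60124474  1.11971211  0.05926589 -0.24985102  1.52765865  2.20537984] [0.975569   0.57085247 0.38267564] [[-0.06133587  0.47744388  0.87651882]
 [-0.99599584  0.02794676 -0.08491921]
 [-0.06504001 -0.87821769  0.47381798]]
```

Call:
{"api": "step_arm", "payload": {"commands": [[0.68,-0.49,-0.92,-0.3],[1.36,-0.98,-1.84,-0.6],[2.04,-1.47,-2.76,-0.9],[2.72,-1.96,-3.68,-1.3],[3.4,-2.45,-4.6,-1.3],[4.08,-2.94,-5.52,-1.3],[4.76,-3.43,-6.44,-1.3],[5.44,-3.92,-7.36,-1.3]], "claw": 0}}

```text
time_s: 19.1
ee_pos: [0.6921, 0.4101, 0.3699]
orientation: [[0.058, 0.478, 0.876], [-0.998, 0.028, 0.051], [-0.001, -0.878, 0.479]]
wrist_force: [-0.1, 0.7, 0.1]
width: 0.328
```

```bash
python3 -c "
from h import *
s=arm.sense();print(s['joint_pos'],s['ee_pos'],s['orientation'])
print(go([.49,.15,.30]),go([.54,-.04,.167],[.49,.15,.30]))"
```

```text
[ 0.64302326  0.35248794  1.43558031 -0.32967422  0.95288398  2.29307732] [0.6920611  0.41014491 0.36990779] [[ 5.83016382e-02  4.77913572e-01  8.76469929e-01]
 [-9.98298885e-01  2.83554850e-02  5.09441200e-02]
 [-5.05843573e-04 -8.77949078e-01  4.78753757e-01]]
(array([ 6.2 , -1.06, -5.6 ]), np.float64(6.734720868073481)) (array([ 4.82,  3.38, -0.74]), np.float64(4.745060589707997))
```

Call:
{"api": "step_arm", "payload": {"commands": [[0.86,-0.15,-0.78,0],[1.75,-0.3,-1.58,0],[2.63,-0.45,-2.38,0],[3.5,-0.6,-3.18,0],[4.4,-0.75,-3.98,0],[5.3,-0.9,-4.78,0],[6.2,-1.06,-5.6,0],[7.2,-0.3,-5.8,0]]}}

```text
time_s: 19.9
ee_pos: [0.4995, 0.1118, 0.272]
orientation: [[0.06, 0.482, 0.874], [-0.998, 0.03, 0.052], [-0.001, -0.876, 0.483]]
wrist_force: [1.0, 0.5, -0.1]
width: 0.009
```

Call:
{"api": "step_arm", "payload": {"commands": [[0.95,0.65,-0.13,0],[1.9,1.3,-0.26,0],[2.85,1.95,-0.4,0],[3.8,2.62,-0.54,0],[3.8,2.62,-0.54,0],[3.8,2.62,-0.54,0],[3.8,2.62,-0.54,0],[3.8,2.62,-0.54,0]]}}

```text
time_s: 20.7
ee_pos: [0.5419, -0.0368, 0.1682]
orientation: [[0.059, 0.479, 0.876], [-0.998, 0.028, 0.052], [0.0, -0.878, 0.479]]
wrist_force: [-0.4, 0.6, -0.1]
width: 0.005
```

```bash
python3 - <<'E'
from h import *
im=snap("side","side1"); snap("wrist","w1")
s=arm.sense();print(s['joint_pos'],s['ee_pos'],s['wrist_force'])
R=np.array([[.99,-.143,0],[.143,.99,0],[0,0,1]])
R[:,0]/=np.linalg.norm(R[:,0]);R[:,1]/=np.linalg.norm(R[:,1])
F=np.array([.648,-.028,0])
pts=[F+R@np.array([0,y,z]) for y in(-.136,.136) for z in(.130,.186)]
for cam in("side","top"):
  print(cam,proj(cam,pts).round(0).tolist())
  if cam=="top": snap("top","top1")
for p in proj("side",pts): cv2.circle(im,tuple(int(v) for v in p),3,(255,0,0),-1)
t=cv2.imread("pics/top1.png")
for p in proj("top",pts): cv2.circle(t,tuple(int(v) for v in p),2,(0,0,255),-1)
a=cv2.resize(im[100:340,160:420,::-1],None,fx=1.5,fy=1.5);b=cv2.resize(t[160:400,180:440],None,fx=1.5,fy=1.5)
cv2.imwrite("pics/m1.png",np.hstack([a,b]))
print(go([.627,-.028,.167]))
E
```

```text
[-0.12428156  0.14349616  2.22495118  0.3083376   0.29324448  1.11288949] [ 0.54187658 -0.03662028  0.16818515] [-0.15352964  0.24431293  0.24947931]
side [[353.0, 200.0], [354.0, 182.0], [287.0, 258.0], [286.0, 239.0]]
top [[406.0, 237.0], [410.0, 231.0], [280.0, 255.0], [277.0, 249.0]]
(array([-0.09,  1.05,  1.86]), np.float64(1.7119656227381452))
```

View pics/m1.png

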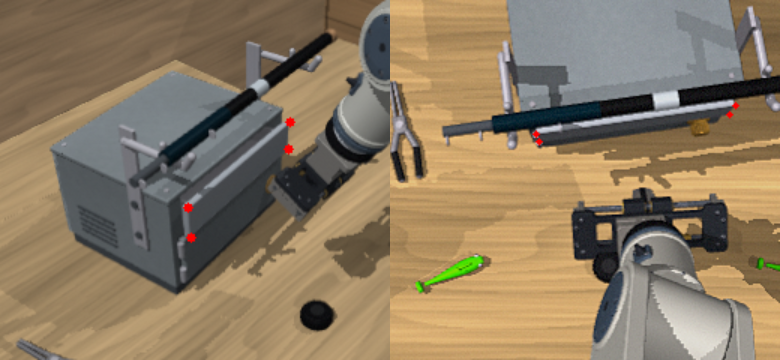

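Call:
{"api": "step_arm", "payload": {"commands": [[-0.05,0.29,0.52,0],[-0.1,0.57,1.05,0],[-0.14,0.81,1.49,0],[-0.17,0.93,1.7,0],[-0.18,0.98,1.8,0],[-0.18,1.03,1.88,0],[-0.19,1.05,1.92,0],[-0.19,1.05,1.92,0]]}}

```text
time_s: 21.65
ee_pos: [0.6281, -0.0248, 0.1671]
orientation: [[0.058, 0.477, 0.877], [-0.998, 0.028, 0.051], [-0.0, -0.878, 0.478]]
wrist_force: [0.4, -0.5, 0.3]
width: 0.004
```

Call:
{"api": "step_arm", "payload": {"commands": [[0,0.02,0.04,0],[-0.01,0.04,0.08,0],[-0.01,0.06,0.12,0],[-0.01,0.08,0.16,0],[-0.02,0.1,0.2,0],[-0.02,0.12,0.23,0],[-0.02,0.14,0.26,0],[-0.02,0.14,0.26,0]]}}

```text
time_s: 22.45
ee_pos: [0.638, -0.0234, 0.1666]
orientation: [[0.059, 0.474, 0.879], [-0.998, 0.028, 0.051], [-0.001, -0.88, 0.475]]
wrist_force: [-20.7, -3.8, 14.6]
width: 0.003
```

Call:
{"api": "step_arm", "payload": {"commands": [[0.1,-0.57,-1.05,0],[0.2,-1.1,-2,0],[0.26,-1.48,-2.71,0],[0.3,-1.7,-3.05,0],[0.3,-1.7,-3.05,0],[0.3,-1.7,-3.05,0],[0.3,-1.7,-3.05,0],[0.3,-1.7,-3.05,0]], "claw": 1}}

```text
time_s: 23.25
ee_pos: [0.5028, -0.0434, 0.1688]
orientation: [[0.059, 0.478, 0.876], [-0.998, 0.028, 0.051], [0.0, -0.878, 0.479]]
wrist_force: [0.6, 0.7, -0.1]
width: 0.681
```

```bash
python3 - <<'E'
from h import *
np.set_printoptions(precision=4,suppress=True)
s=arm.sense();print(s['ee_pos'])
for cam in("wrist","top","side"):
    im=snap(cam,cam+"2")
    for t in("cap","drawer"):
        for r in arm.outline_of(t,cam)[:2]:
            at=r["at"];print(cam,t,round(r["score"],2),np.round(at),r["region"].sum(),onz(cam,(at[1],at[0]),.012))
    if cam=="top": a=im[140:400,160:460,::-1]
    if cam=="wrist": w=im[:,:,::-1]
    if cam=="side": c=im[100:360,160:460,::-1]
cv2.imwrite("pics/m2.png",np.vstack([np.hstack([a,c]),cv2.resize(w,(400,300))if 0 else np.pad(cv2.resize(w,(400,300)),((0,0),(0,200),(0,0)))]))
E
```

```text
[ 0.5028 -0.0434  0.1688]
wrist cap 0.57 [381. 260.] 2445 [0.4641 0.0049 0.012 ]
wrist cap 0.25 [348.   6.] 245 [0.4749 0.2014 0.012 ]
wrist drawer 0.7 [117. 303.] 127826 [ 0.6773 -0.0116  0.012 ]
top cap 0.56 [264. 349.] 6392 [ 0.6311 -0.0476  0.012 ]
top drawer 0.97 [261. 351.] 6228 [ 0.6368 -0.0518  0.012 ]
side cap 0.54 [309. 368.] 364 [0.4676 0.0161 0.012 ]
side drawer 0.92 [228. 329.] 4944 [ 0.735  -0.1472  0.012 ]
side drawer 0.55 [371. 297.] 330 [0.4674 0.2421 0.012 ]
```

View pics/m2.png

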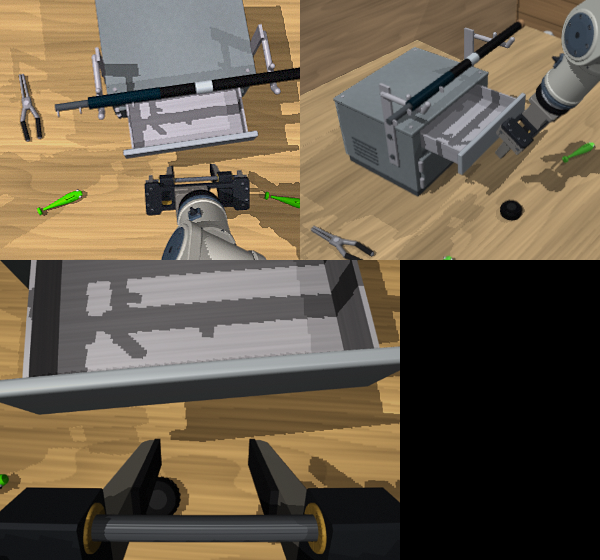

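Call:
{"api": "step_arm", "payload": {"commands": [[-0.4,0.1,-0.9,0],[-0.9,0.4,-1.7,0],[-1.41,1.02,-2.26,0],[-1.41,1.02,-2.26,0],[-1.41,1.02,-2.26,0],[-1.41,1.02,-2.26,0],[-1.41,1.02,-2.26,0],[-1.41,1.02,-2.26,0]], "claw": 1}}

```text
time_s: 24.5
ee_pos: [0.4406, 0.0092, 0.0943]
orientation: [[0.06, 0.477, 0.877], [-0.998, 0.032, 0.051], [-0.004, -0.878, 0.478]]
wrist_force: [-0.0, -0.3, 0.3]
width: 1.0
```

```bash
python3 - <<'E'
from h import *
np.set_printoptions(precision=4,suppress=True)
s=arm.sense();print(s['ee_pos'],s['joint_pos'])
im=snap("wrist","w3")
for r in arm.outline_of("cap","wrist")[:1]:
    m=r["region"].astype(np.uint8);at=r["at"];print(r["score"],at,m.sum(),cv2.boundingRect(m),onz("wrist",(at[1],at[0]),.012))
th=np.linspace(0,6.28,40);v=im[:,:,::-1].copy()
for z,col in((0,(0,255,0)),(.02,(0,0,255))):
    for p in proj("wrist",np.c_[.461+.025*np.cos(th),.010+.025*np.sin(th),0*th+z]): cv2.circle(v,tuple(int(q) for q in p),1,col,-1)
cv2.imwrite("pics/w3o.png",v)
E
```

```text
[0.4406 0.0092 0.0943] [-0.0109  0.182   2.4756  1.9145  0.0397 -0.4047]
0.71 [295.2, 329.8] 5523 (290, 252, 85, 84) [0.4626 0.01   0.012 ]
```

View pics/w3o.png

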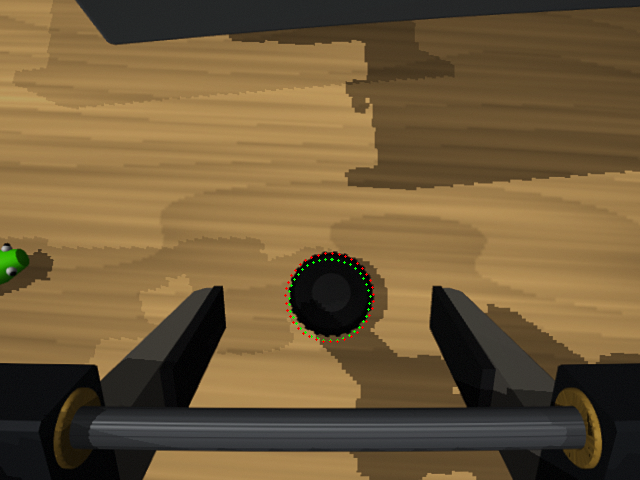

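Call:
{"api": "step_arm", "payload": {"commands": [[0,0.2,-0.06,0],[0,0.4,-0.12,0],[0,0.6,-0.18,0],[0,0.8,-0.24,0],[0,1.0,-0.3,0],[0,1.1,-0.34,0],[0,1.2,-0.37,0],[0,1.2,-0.37,0]]}}

```text
time_s: 25.4
ee_pos: [0.4505, 0.0103, 0.0451]
orientation: [[0.061, 0.477, 0.877], [-0.998, 0.034, 0.051], [-0.005, -0.878, 0.478]]
wrist_force: [-0.3, -0.5, 0.8]
width: 1.001
```

```bash
python3 -c "
from h import *
s=arm.sense();print(s['joint_pos'],s['orientation'],go([.454,.0093,.029]))"
```

```text
[-0.00809262  0.35179845  2.47939839  2.94295149  0.19048332 -1.4339577 ] [[ 0.0609281   0.47693841  0.8768224 ]
 [-0.99812969  0.03350404  0.05113325]
 [-0.00498968 -0.87829792  0.47808773]] (array([ 0.03,  0.39, -0.12]), np.float64(0.3292877329187526))
```

Call:
{"api": "step_arm", "payload": {"commands": [[0,0.1,-0.03,0],[0,0.2,-0.06,0],[0,0.3,-0.09,0],[0,0.39,-0.12,0],[0,0.39,-0.12,0],[0,0.39,-0.12,0],[0,0.39,-0.12,0],[0,0.39,-0.12,0]]}}

```text
time_s: 26.2
ee_pos: [0.4539, 0.0103, 0.0294]
orientation: [[0.06, 0.478, 0.877], [-0.998, 0.033, 0.051], [-0.004, -0.878, 0.479]]
wrist_force: [-0.4, -0.4, 0.8]
width: 0.999
```

Call:
{"api": "step_arm", "payload": {"commands": [[0,0,0,0],[0,0,0,0],[0,0,0,0],[0,0,0,0],[0,0,0,0],[0,0,0,0],[0,0,0,0],[0,0,0,0]], "claw": 0, "squeeze": 15}}

```text
time_s: 27.0
ee_pos: [0.4538, 0.0103, 0.0292]
orientation: [[0.06, 0.477, 0.877], [-0.998, 0.033, 0.051], [-0.004, -0.878, 0.478]]
wrist_force: [-0.0, -0.7, 0.3]
width: 0.525
```

Call:
{"api": "step_arm", "payload": {"commands": [[0,-0.2,0.1,0],[0,-0.5,0.25,0],[0,-0.9,0.42,0],[0.05,-1.4,0.65,0],[0.1,-1.9,0.88,0],[0.15,-2.4,1.1,0],[0.2,-2.9,1.33,0],[0.2,-3.4,1.56,0]]}}

```text
time_s: 27.8
ee_pos: [0.4561, 0.029, 0.1036]
orientation: [[0.091, 0.495, 0.864], [-0.994, 0.095, 0.05], [-0.057, -0.864, 0.501]]
wrist_force: [-0.3, 0.2, -0.4]
width: 0.521
```

```bash
python3 -c "
from h import *
s=arm.sense();print(s['joint_pos'],s['orientation'],go([.50,-.03,.27]),go([.562,-.035,.278],[.50,-.03,.27]))"
```

```text
[-0.01462003  0.17971594  2.45445611  1.68213226  0.10302732 -0.17485769] [[ 0.09067534  0.49477627  0.86427682]
 [-0.99422562  0.09498516  0.04993231]
 [-0.05738814 -0.86381379  0.50053206]] (array([ 1.33, -3.19,  2.96]), np.float64(3.6379647579084553)) (array([0.25, 0.58, 1.43]), np.float64(1.2542726976220133))
```

Call:
{"api": "step_arm", "payload": {"commands": [[0,-0.3,0.15,0],[0.2,-0.8,0.6,0],[0.5,-1.4,1.2,0],[0.8,-2,1.8,0],[1.1,-2.6,2.4,0],[1.33,-3,2.9,0],[1.33,-3,2.9,0],[1.33,-3,2.9,0]]}}

```text
time_s: 28.6
ee_pos: [0.506, -0.0321, 0.2688]
orientation: [[0.089, 0.504, 0.859], [-0.995, 0.091, 0.05], [-0.053, -0.859, 0.509]]
wrist_force: [-0.3, -0.1, -2.0]
width: 0.523
```

```bash
python3 - <<'E'
from h import *
im=snap("wrist","w4");sd=snap("side","s4")
s=arm.sense();print(s['joint_pos'],s['orientation'],s['width'],go([.562,-.035,.278]))
cv2.imwrite("pics/m4.png",np.hstack([cv2.resize(im[200:,:,::-1],(400,175)),sd[130:305,200:500,::-1]]))
E
```

```text
[-0.18512732 -0.08629523  2.20789363  0.35928222  0.54993776  1.04840608] [[ 0.08964644  0.49618886  0.86357405]
 [-0.99435304  0.09403184  0.049194  ]
 [-0.05679394 -0.86310754  0.50181652]] 0.525416245588652 (array([0.24, 0.41, 1.48]), np.float64(1.2423504585556342))
```

View pics/m4.png

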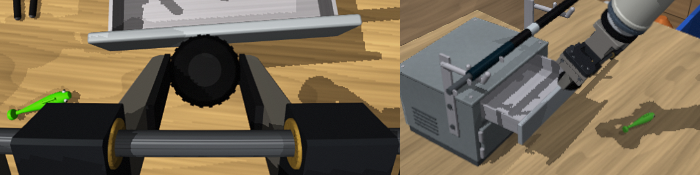

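Call:
{"api": "step_arm", "payload": {"commands": [[0.12,0.16,0.42,-0.4],[0.24,0.32,0.84,-0.8],[0.36,0.47,1.24,-1.1],[0.36,0.9,1.24,-1.1],[0.36,1.5,1.24,-1.1],[0.36,2.0,1.24,-1.1],[0.36,2.2,1.24,-1.1],[0.36,2.2,1.24,-1.1]]}}

```text
time_s: 29.5
ee_pos: [0.5881, -0.0322, 0.2075]
orientation: [[0.19, 0.491, 0.85], [-0.982, 0.096, 0.164], [-0.001, -0.866, 0.5]]
wrist_force: [0.6, -0.2, -0.0]
width: 0.523
```

```bash
python3 - <<'E'
from h import *
im=snap("wrist","w5");sd=snap("side","s5");t=snap("top","t5")
s=arm.sense();print(s['orientation'],s['width'],go([.619,-.031,.173]))
cv2.imwrite("pics/m5.png",np.hstack([cv2.resize(im[:,:,::-1],(320,240)),cv2.resize(sd[120:300,250:430,::-1],(240,240)),cv2.resize(t[190:310,280:400,::-1],(240,240))]))
E
```

```text
[[ 1.89400104e-01  4.94902374e-01  8.48056154e-01]
 [-9.81899613e-01  9.47000275e-02  1.64027606e-01]
 [ 8.66710479e-04 -8.63772855e-01  5.03880645e-01]] 0.5220045444692415 (array([0.09, 1.18, 0.17]), np.float64(0.9559854208094252))
```

View pics/m5.png

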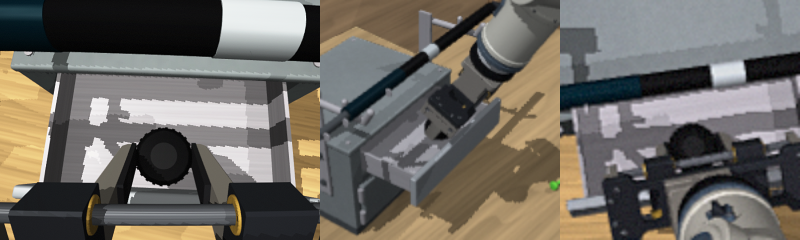

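Call:
{"api": "step_arm", "payload": {"commands": [[0,0.3,0.03,0],[0,0.6,0.08,0],[0,0.85,0.12,0],[0,1.0,0.15,0],[0,1.1,0.17,0],[0,1.18,0.17,0],[0,1.18,0.17,0],[0,1.18,0.17,0]]}}

```text
time_s: 30.45
ee_pos: [0.6187, -0.0275, 0.1729]
orientation: [[0.189, 0.495, 0.848], [-0.982, 0.095, 0.164], [0.001, -0.864, 0.504]]
wrist_force: [-0.6, -0.4, -0.4]
width: 0.521
```

Call:
{"api": "step_arm", "payload": {"commands": [[0,0.05,-0.03,0],[0,0.05,-0.03,0],[0,0.05,-0.03,0],[0,0.05,-0.03,0],[0,0.05,-0.03,0],[0,0.05,-0.03,0],[0,0.05,-0.03,0],[0,0.05,-0.03,0]]}}

```text
time_s: 31.25
ee_pos: [0.6191, -0.0276, 0.1709]
orientation: [[0.189, 0.496, 0.848], [-0.982, 0.094, 0.164], [0.001, -0.863, 0.505]]
wrist_force: [0.2, -1.0, 4.9]
width: 0.52
```

Call:
{"api": "step_arm", "payload": {"commands": [[0,0,0,0],[0,0,0,0],[0,0,0,0],[0,0,0,0],[0,0,0,0],[0,0,0,0],[0,-0.3,0,0],[0,-0.6,0,0]], "claw": 0.85}}

```text
time_s: 32.05
ee_pos: [0.6063, -0.0298, 0.1918]
orientation: [[0.189, 0.494, 0.848], [-0.982, 0.095, 0.164], [0.001, -0.864, 0.503]]
wrist_force: [0.6, -0.0, -0.5]
width: 0.848
```

Call:
{"api": "step_arm", "payload": {"commands": [[0,-0.6,0,0],[0,-1.2,0,0],[0,-1.8,0,0],[0,-2.4,0,0],[0,-2.4,0,0],[0,-2.4,0,0],[0,-2.4,0,0],[0,-2.4,0,0]]}}

```text
time_s: 32.85
ee_pos: [0.5591, -0.0387, 0.2731]
orientation: [[0.189, 0.494, 0.849], [-0.982, 0.095, 0.164], [0.0, -0.864, 0.503]]
wrist_force: [0.4, -0.5, 0.6]
width: 0.852
```

```bash
python3 - <<'E'
from h import *
np.set_printoptions(precision=3,suppress=True)
im=snap("wrist","w6");sd=snap("side","s6")
for cam in("wrist",):
    for r in arm.outline_of("cap",cam)[:2]:
        at=r["at"];P=onz(cam,(at[1],at[0]),.156);print(r["score"],at,P)
s=arm.sense();print(s['orientation'],s['width'],go([.50,-.05,.27]))
cv2.imwrite("pics/m6.png",np.hstack([cv2.resize(im[:,:,::-1],(400,300)),cv2.resize(sd[120:300,250:430,::-1],(300,300))]))
E
```

```text
0.68 [236.1, 326.2] [ 0.627 -0.024  0.156]
[[ 0.189  0.494  0.849]
 [-0.982  0.095  0.164]
 [ 0.    -0.864  0.503]] 0.8479998130439813 (array([-0.  , -0.69, -1.35]), np.float64(1.2083162637030314))
```

View pics/m6.png

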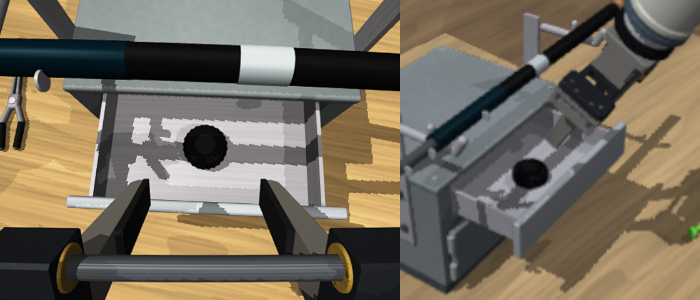

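Call:
{"api": "step_arm", "payload": {"commands": [[-0.05,-0.25,-1.0,0],[-0.1,-0.5,-2.0,0],[-0.12,0.1,-2.3,0],[-0.15,0.8,-2.5,0],[-0.18,1.43,-2.8,0],[-0.18,1.43,-2.8,0],[-0.18,1.43,-2.8,0],[-0.18,1.43,-2.8,0]], "claw": 0}}

```text
time_s: 33.8
ee_pos: [0.4921, -0.0449, 0.1695]
orientation: [[0.189, 0.496, 0.847], [-0.982, 0.094, 0.164], [0.002, -0.863, 0.505]]
wrist_force: [0.5, -0.7, 0.1]
width: 0.174
```

```bash
python3 -c "
from h import *
s=arm.sense();print(s['ee_pos'],s['wrist_force'],s['orientation'],go([.626,-.0245,.167]),go([.640,-.0225,.167]))"
```

```text
[ 0.49209117 -0.04486831  0.16953333] [ 0.45081302 -0.70106753  0.07069674] [[ 0.18932652  0.49626673  0.84727493]
 [-0.98191302  0.0943587   0.16414399]
 [ 0.00151144 -0.86302709  0.50515537]] (array([0.13, 1.76, 2.89]), np.float64(2.7094545465199364)) (array([0.15, 1.94, 3.19]), np.float64(2.9922419858708325))
```

Call:
{"api": "step_arm", "payload": {"commands": [[0.03,0.3,0.5,0],[0.04,0.48,0.8,0],[0.05,0.6,1.0,0],[0.06,0.72,1.2,0],[0.07,0.85,1.4,0],[0.08,0.98,1.6,0],[0.09,1.1,1.8,0],[0.1,1.22,2.0,0]]}}

```text
time_s: 34.6
ee_pos: [0.5847, -0.0308, 0.1664]
orientation: [[0.189, 0.495, 0.848], [-0.982, 0.095, 0.164], [0.001, -0.864, 0.504]]
wrist_force: [-3.0, -0.6, 3.3]
width: 0.005
```

Call:
{"api": "step_arm", "payload": {"commands": [[0.01,0.1,0.17,0],[0.01,0.2,0.33,0],[0.02,0.3,0.5,0],[0.03,0.39,0.65,0],[0.03,0.47,0.78,0],[0.03,0.54,0.89,0],[0.03,0.54,0.89,0],[0.03,0.54,0.89,0]]}}

```text
time_s: 35.4
ee_pos: [0.6252, -0.0242, 0.1657]
orientation: [[0.189, 0.495, 0.848], [-0.982, 0.095, 0.164], [0.001, -0.864, 0.504]]
wrist_force: [-2.9, -1.1, 2.1]
width: 0.008
```

Call:
{"api": "step_arm", "payload": {"commands": [[0,0.04,0.06,0],[0.01,0.08,0.12,0],[0.01,0.11,0.18,0],[0.01,0.14,0.23,0],[0.01,0.16,0.27,0],[0.02,0.18,0.3,0],[0.02,0.19,0.32,0],[0.02,0.19,0.32,0]]}}

```text
time_s: 36.2
ee_pos: [0.6376, -0.0223, 0.1651]
orientation: [[0.19, 0.492, 0.85], [-0.982, 0.095, 0.164], [-0.0, -0.865, 0.501]]
wrist_force: [-24.6, -6.8, 17.6]
width: 0.008
```

Firm stop reached (25 N). Back off smoothly.

Call:
{"api": "step_arm", "payload": {"commands": [[-0.01,-0.07,-0.12,0],[-0.02,-0.16,-0.26,0],[-0.03,-0.4,-0.65,0],[-0.06,-0.8,-1.3,0],[-0.1,-1.3,-2.1,0],[-0.14,-1.8,-2.9,0],[-0.15,-2.0,-3.3,0],[-0.15,-2.0,-3.3,0]]}}

```text
time_s: 37.0
ee_pos: [0.4855, -0.0456, 0.1681]
orientation: [[0.188, 0.495, 0.848], [-0.982, 0.094, 0.163], [0.001, -0.864, 0.504]]
wrist_force: [-0.1, -0.7, 0.5]
width: 0.004
```

Call:
{"api": "step_arm", "payload": {"commands": [[0,-0.3,-0.3,0],[0,-0.6,-0.6,0],[0,-0.6,-0.6,0],[0,-0.6,-0.6,0],[0,-0.6,-0.6,0],[0,-0.6,-0.6,0],[0,-0.6,-0.6,0],[0,-0.6,-0.6,0]]}}

```text
time_s: 37.8
ee_pos: [0.4553, -0.0516, 0.1767]
orientation: [[0.189, 0.495, 0.848], [-0.982, 0.095, 0.164], [0.001, -0.864, 0.504]]
wrist_force: [0.3, 0.3, 0.5]
width: 0.005
```

```bash
python3 - <<'E'
from h import *
sd=snap("side","s7");t=snap("top","t7");s=arm.sense();print(s["ee_pos"],s["wrist_force"],s["time_s"])
cv2.imwrite("pics/m7.png",np.hstack([sd[80:400,160:480,::-1],t[100:420,160:480,::-1]]))
E
```

```text
[ 0.45510889 -0.05164079  0.17675803] [-0.42169053  0.15533064 -0.22351585] 37.9
```

View pics/m7.png

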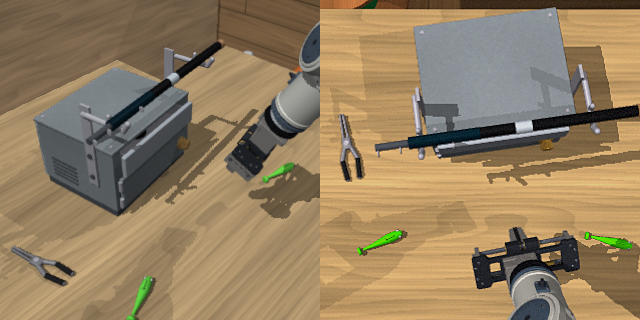

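The drawer is shut and has stayed shut for over a second. The lures and pliers are where they lay, and the gripper is clear of everything.

```bash
python3 -c "
from plant import arm
print(arm.close_job())"
```

```text
the job is handed in; nothing more can be done
None
```

The cap is in the drawer, and the drawer is latched shut; I handed the job in at about 38 s of the 66 s allowed.

- **Tilt:** The moves only offer shifts and a turn about the finger axis. To get the forward lean of about 29° needed to pass under the rod, I repeatedly commanded poses just beyond the arm's reach. This gave one brief wrist-force reading of about 47 N in free air, when the elbow met its limit.
- **Opening:** I pushed the drawer front to its stop (about 20 N) and backed off, and the pictures showed the drawer out.
- **Cap:** I gripped it, set it on the drawer floor (contact at about 5 N) and let go. The wrist picture showed it lying flat at about (0.627, -0.024), which I put at about 2 cm from the floor centre.
- **Closing:** I pushed the drawer home to the stop (about 25 N in x) and backed off.

**Last checks:** The final side and top pictures show the drawer shut more than a second after I let go. The lures and pliers looked in place, the gripper was clear, and the wrist force was near zero. I saw no sign of touching the rod.

**Not confirmed:** The cap can't be seen inside the shut drawer, so its final position there is unchecked. I judged the drawer, lures and pliers by eye and did not measure them. While lifting the cap, the wrist passed a singular pose and tilted it about 3°, which I corrected before placing it.

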